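Unbolt the travelling drawer unit and pull its top drawer out to the stop

ROBOT

A 6-joint arm with a two-finger parallel gripper is mounted at the origin on the work surface. World frame = base frame: x ahead of the robot, y to its left, z up, the work surface at z = 0. Lengths are in mm, angles in rad, forces in N, time in s.
With the tool pointing down it reaches from about 350 to 775 mm from the base axis. Payload 7.3 kg.
Tool frame: the origin (TCP) lies midway between the tips of the shut fingers; the grasp point (between the pads) lies 19 mm behind it; z points along the fingers, y is the line along which they close (so a half turn about z gives the same grasp; the last joint's range is limited). The gripper opens to 92 mm and grips with 3 to 60 N. Pads are 19 mm wide; open, the fingers measure 130 mm over their backs; the gripper's body (75 mm by 190 mm) begins 47 mm behind the grasp point.
Start: joints at [0.992, 0.342, 1.524, -0, 1.275, -0.146], TCP at [220.181, 476.619, 226.741] pointing down, gripper open.
Joint ranges: [-2.53, 2.53], [-0.77, 2.02], [0.04, 2.7], [-1, 4.14], [0.28, 2.66], [-3.11, 3.11]. Speed limits (rad/s): [2.57, 2.57, 3.14, 3.14, 3.14, 3.14].

INTERFACE

Orientations are given as [roll, pitch, yaw] about the fixed x, y, z axes, in that order (R = Rz(yaw) Ry(pitch) Rx(roll)).
In Python, from plant import bot gives the robot as it stands.
- The arm moves only by the tool jog_arm, never from a script. Its arguments are lists of equal length, an entry for each row: "dp": the shift along the tool's x, y, z in m, a list of three; "twist": the turn about the tool's z in degrees. A call has 1 to 10 rows; each row shifts and turns the commanded pose from where the row before left it, along the tool's axes as they then stand; what a row does not reach is not made up. A row lasts 1/8 s, in which the tool goes at most 62.5 mm and 10.7 degrees, less where a joint would pass 70% of its speed; a pose out of reach is approached as far as the arm can. A call is refused whole if a number of a shift passes 0.0625 or a number of a turn 10.7, either way. A call with a gripper value outside its range is refused whole. "jaw" is the finger opening in m, from 0 to 0.0918, set as the call begins (left out, the last holds). The fingers move at their own pace and stop on an object; the grip force is fixed at half the most. Time passes only in rows, so rows that do not move let the fingers close. It gives the time, the measured TCP pose, the force, the opening and the grip force at its end, in the units of the state.
- bot.get_obs(): the state, without advancing time (a new reading comes with each control period).
- bot.capture(name): name is "scene" or "top" or "wrist"; returns the picture (480x640x3 uint8, blue, green, red); there is no depth.
- bot.camera_params(name): a dict with "fx", "fy", "cx", "cy" (pixels), "R" (3x3) and "t" (3): a world point X has camera coordinates R X + t. Camera axes: x right, y down, z forward; pixel columns grow to the right and rows downward; lengths in mm; the calibration is good to about 2 mm. A picture is of the moment at which its call begins: read the wrist's pose just before it. camera_params takes no time and is no camera call; for the wrist camera it gives the pose at the moment of the call.
- bot.close_job(): hands the job in; it is judged then, once.
Trained networks look in the newest picture that a camera, given by its name, has taken for a name from the list of things; names that differ only in an ending like _2 or _b are one class to them, and where a whole thing is asked for, a point or a joint stands for the part that bears it (a point fixed in the world has none). Each returns a list of dicts, best first, with "confidence" (0 to 1); they miss things now and then, are a little off and sometimes report something else, mostly with a low value. They report only what shows in the picture. A call takes as long as a camera call.
- bot.find_in(camera, label): "bbox" ([centre column, centre row, width, height] in pixels, round what is visible of it).
- bot.masks_of(camera, label): "pixels" (480x640 bool, what is visible of it) and "bbox" ([centre column, centre row, width, height] in pixels, round what is visible of it).
The state is a dict: "time": time; "joint_positions": joint angles; "dq": joint speeds; "tau": joint torques, N m; "tool_pos": TCP position; "tcp_rot": TCP orientation; "contact_force": force on the tool from outside, world axes, zero at the start; "moment": the same for the moment, N m; "grip_width": finger opening in mm; "finger_force": force on a finger pad.
Only numpy, scipy, OpenCV 4.12 (cv2) and the standard library are available. Lean on these libraries where they do the work, as an engineer would, in place of code of your own. Each camera call takes 0.05 s, during which the arm holds its last target. There are 200 camera calls.

TASK

The top drawer of the small drawer unit is bolted shut for transport. Lift the red-knobbed bolt handle out of its notch, slide the bolt clear of its keeper and let the handle drop down into the other notch; then pull the top drawer all the way out to its stop and leave it open. Leave the lower drawer shut and do not disturb the things standing around.

Things in the scene. Friction and masses are not known exactly. Their poses are not given: they have to be found in the camera images.
- unit: Light grey bench-top drawer unit, fixed to the bench: 240 deep (its x), 360 wide (its y), 180 high; two drawers with dark grey fronts, one above the other. Origin: centre of its underside. Its front looks along its own -x, 120 mm from the origin, roughly to the robot's right (world -y); yaw varies by run. Drawers pull out along -x. The steel barrel bolt is on the top drawer's front, at its -y end.
- top_drawer (a joint): How far the top drawer is out, m: 0 shut, 0.16 at its stop. Runs with about 2 N of friction and stays where it is left. While the bolt is shot into the keeper it opens no more than about 3 mm.
- top_drawer_bar (a point): Centre of the top drawer's aluminium bar handle, 152 mm above the bench (28 below the unit's top); moves with the drawer. The bar is a level round rod, 10 in diameter, 70 long along the unit's y, its axis 42 mm in front of the drawer front (37 clear behind it), on two posts 29 mm either side of the middle.
- bolt_slide (a joint): How far the bolt is withdrawn, m: 0 shot home in the keeper (as at the start), 0.04 fully withdrawn. The bolt runs level, along the unit's y; it withdraws towards +y, that is towards the bar handle. Friction about 1.2 N.
- bolt_handle (a joint): Angle of the bolt's handle about the bolt, rad: 0 down in a notch (pointing forward, 30 degrees below level), growing as it is lifted, up to 1.3. Between the notches stands a land 23 mm long: the handle slides past it only when lifted to 0.8 or more (say 1.0), and can drop into the open notch once bolt_slide is above 0.036. Let go, it falls by its own weight.
- bolt_knob (a point): Centre of the red ball knob, 18 in diameter, on the handle's stem (9 thick), 52 mm from the bolt's axis. That axis is 14 mm in front of the drawer front, 145 above the bench. In a notch the knob is 59 mm in front of the drawer front, 119 above the bench, at unit y = -114 (shot home) or -74 (withdrawn). Lifted, its height is 145 + 52 sin(angle - 30 degrees) mm. 28 mm is free on either side.
- keeper (a point): Centre of the keeper that the bolt's end is shot into: a steel strap 34 high, 16 wide along the unit's y and 26 deep, on the unit's front beside the top drawer. Fixed to the unit.
- lower_drawer (a joint): How far the lower drawer is out, m; 0 shut. It has the same bar handle, 66 mm above the bench. To be left shut.
- spool: Blue solder spool standing on the unit's top towards its back: 60 in diameter, 48 high; origin at the centre of its underside. Leave alone.
- parts_bin: Blue open stacking bin on the bench, 160 long (its x), 100 wide, 75 high at the back; origin at the centre of its underside. Leave alone.
- multimeter: Yellow hand-held multimeter lying on the bench, 150 long (its x), 78 wide, 44 high at the dial; origin at the centre of its underside. Leave alone.
- screwdriver: Red-handled screwdriver lying on the bench in front of the unit, about 200 long (its x). Leave alone.

How it is judged:
By the outcome, as a careful person would: the job done as asked, in the order asked, and still so for the second after the job is handed in, with the robot touching nothing.
It also fails if it takes over 51 s, if anything falls off the work surface, if the arm or the gripper's body presses on something with over 40 N, if the wrist force passes 120 N, or if a joint passes its speed limit or range.

## Working session

There is one attempt and no reset: what is moved stays moved. The work goes in short steps, Python scripts to look and compute and a tool call to move; the robot and the scene stay as the last step left them, time stands still between calls to the robot, and variables do not carry over. Pictures are saved under pics/ and viewed, at most 10 in all, crops included, and the job is handed in when it is done.

Besides the shell and the picture viewer there is one more tool, called after ">>>" in YAML: its name, and indented under it one key for each argument. jog_arm: Moves the arm, as the interface text tells. Its arguments: {"type":"object","properties":{"dp":{"type":"array"},"twist":{"type":"array"},"jaw":{"type":"number"}},"required":["dp","twist"]}

```bash
mkdir -p pics; ls
cat > h.py <<'E'
import numpy as np, cv2
from plant import bot
def ray(P,px):
    R=np.array(P["R"]);t=np.array(P["t"])
    d=R.T@np.array([(px[0]-P["cx"])/P["fx"],(px[1]-P["cy"])/P["fy"],1]); return -R.T@t,d/np.linalg.norm(d)
def tri(obs):
    A=np.zeros((3,3));b=np.zeros(3)
    for P,px in obs:
        c,d=ray(P,px);M=np.eye(3)-np.outer(d,d);A+=M;b+=M@c
    X=np.linalg.solve(A,b); return X,[np.round(proj(P,X)-px,1) for P,px in obs]
def proj(P,X):
    x=np.array(P["R"])@X+np.array(P["t"]); return np.array([P["fx"]*x[0]/x[2]+P["cx"],P["fy"]*x[1]/x[2]+P["cy"]])
E
python3 - <<'E'
from h import *
D={}
for c in("scene","top"):
    P=bot.camera_params(c); cv2.imwrite(f"pics/{c}0.png",bot.capture(c))
    for l in("bolt_knob","top_drawer_bar","keeper","unit","spool","parts_bin","multimeter","screwdriver"):
        r=bot.masks_of(c,l)[:2]
        for q in r:
            m=q["pixels"]; ys,xs=np.nonzero(m); print(c,l,round(q["confidence"],2),np.round(q["bbox"]),xs.mean().round(1),ys.mean().round(1))
            
        if r and l in D and c=="top": print(tri([D[l],(P,r[0]["bbox"][:2])]))
        if r: D[l]=(P,r[0]["bbox"][:2])
o=bot.get_obs();print(o["time"],o["tool_pos"],o["tcp_rot"])
P=bot.camera_params("wrist");cc=ray(P,(320,240));print(cc)
E
```

```text
pics
scene bolt_knob 0.56 [372. 238.  26.  21.] 372.1 239.8
scene top_drawer_bar 0.71 [372. 197.  62. 112.] 369.0 201.1
scene keeper 0.78 [424. 198. 180. 185.] 416.9 196.5
scene unit 0.98 [425. 198. 177. 186.] 417.0 196.4
scene spool 0.93 [449. 159.  28.  36.] 447.5 158.0
scene parts_bin 0.95 [148. 249.  54.  74.] 145.3 247.0
scene multimeter 0.81 [174. 304.  58.  69.] 172.2 304.6
scene screwdriver 0.68 [244. 289.  19.  85.] 244.0 278.6
top top_drawer_bar 0.75 [289. 250.  25. 117.] 283.1 234.8
(array([524.23906381, 111.64366083, 141.01289184]), [array([-7.4,  0.7]), array([-5.7, -2.4])])
top keeper 0.94 [243. 257. 127. 152.] 235.0 255.7
(array([508.80862584, 244.63627792,  78.80105119]), [array([-8.9,  1. ]), array([-6.8, -3.2])])
top unit 0.65 [241. 258. 126. 151.] 234.6 255.9
(array([506.98916431, 248.64182198,  75.26048463]), [array([-9.,  1.]), array([-6.9, -3.3])])
top spool 0.74 [207. 235.  29.  31.] 207.6 236.4
(array([528.84887593, 295.90582145, 207.62858065]), [array([ 0., -0.]), array([0., 0.])])
top parts_bin 0.77 [457. 305.  49.  67.] 457.3 305.9
(array([ 421.99378864, -365.87917069,   20.9609425 ]), [array([-0.9, -0. ]), array([-0.7, -0.1])])
top multimeter 0.83 [445. 249.  37.  51.] 445.3 247.6
(array([ 579.06443338, -329.13768188,   13.35978282]), [array([-1.2,  0. ]), array([-0.9, -0.1])])
top screwdriver 0.94 [387. 242.  24.  69.] 388.0 254.1
(array([ 586.00092001, -173.70341363,    7.27265821]), [array([ 2.7, -0.2]), array([2. , 0.5])])
0.9 [220.18370505 476.61806592 226.75790061] [3.14146472e+00 1.83068208e-05 2.70876588e+00]
(array([155.81446163, 506.75600884, 386.50232415]), array([ 0.2294018 , -0.11345794, -0.96669649]))
```

Run:
```python
import cv2,numpy as np
a=cv2.resize(cv2.imread("pics/scene0.png")[90:310,300:540],None,fx=2.5,fy=2.5,interpolation=3)
cv2.imwrite("pics/s1.png",a)
a=cv2.resize(cv2.imread("pics/top0.png")[165:345,160:420],None,fx=3,fy=3,interpolation=3)
cv2.imwrite("pics/t1.png",a)
```

```text
(no output)
```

View pics/s1.png

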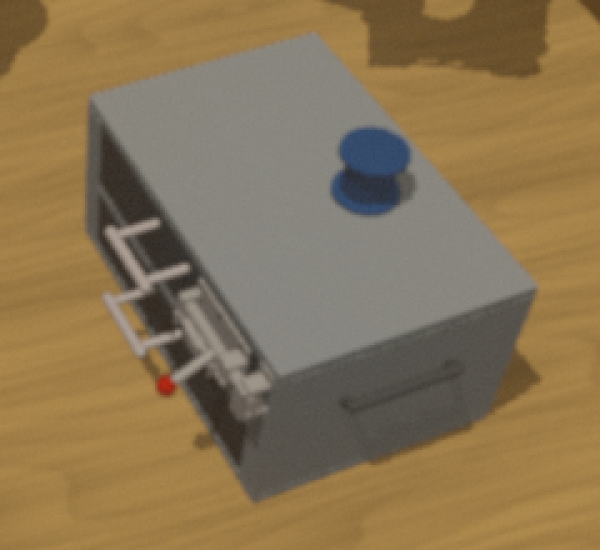

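View pics/t1.png

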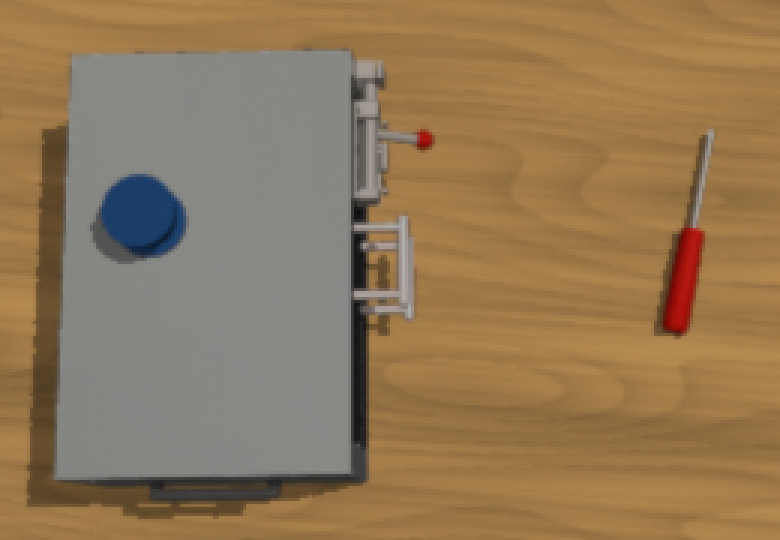

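The pictures show the red knob at scene pixel (366,244) and top pixel (301,212). The upper bar is left and the bolt is at the far (+x world) end of the front. Next I triangulate these and the unit's top corners.

```bash
cat > m.py <<'E'
from h import *
S=bot.camera_params("scene");T=bot.camera_params("top")
def red(f,x0,y0,x1,y1):
    a=cv2.cvtColor(cv2.imread(f),cv2.COLOR_BGR2HSV)[y0:y1,x0:x1]
    m=((a[...,0]<8)|(a[...,0]>172))&(a[...,1]>150);ys,xs=np.nonzero(m);return np.array([xs.mean()+x0,ys.mean()+y0]),m.sum()
ks=red("pics/scene0.png",350,230,385,260);kt=red("pics/top0.png",285,200,320,225);print(ks,kt)
s=lambda x,y:(S,np.array([300+x/2.5-.3,90+y/2.5-.3])); t=lambda x,y:(T,np.array([160+x/3-.3,165+y/3-.3]))
pts={"knob":[(S,ks[0]),(T,kt[0])],
"c_front_bolt":[s(275,380),t(352,52)],"c_back_bolt":[s(537,288),t(72,55)],"c_front_far":[s(92,96),t(352,474)],"c_back_far":[s(313,33),t(55,479)],
"barA":[s(150,287),t(404,218)],"barB":[s(110,232),t(404,300)]}
for k,v in pts.items(): X,e=tri(v);print(k,X.round(1),e)
E
python3 m.py
```

```text
(array([365.87179487, 243.69230769]), np.int64(39)) (array([301.        , 211.04761905]), np.int64(21))
knob [629.2  76.9 123. ] [array([-0.1,  0. ]), array([-0.1, -0. ])]
c_front_bolt [687.6 141.2 175.6] [array([-0.,  0.]), array([-0., -0.])]
c_back_bolt [666.2 379.9 178.8] [array([-0.2,  0. ]), array([-0.1, -0.1])]
c_front_far [332.1 110.  179.8] [array([-1.2,  0.1]), array([-1.1, -0.4])]
c_back_far [309.4 345.7 180.5] [array([ 0.1, -0. ]), array([0.1, 0. ])]
barA [550.8  88.  155.3] [array([-1.2,  0.1]), array([-0.9, -0.4])]
barB [479.8  79.8 154.5] [array([-0.1,  0. ]), array([-0.1, -0. ])]
```

>>> jog_arm:
  dp:
    - [0, 0, -0.005]
    - [0, 0, -0.005]
    - [0, 0, -0.005]
    - [0, 0, -0.005]
    - [0, 0, -0.005]
    - [0, 0, -0.005]
  twist: [10, 10, 10, 10, 10, 10]
  jaw: 0.028

```text
time: 1.65
tool_pos: [220.2, 476.6, 256.9]
tcp_rot: [3.142, -0.0, 1.656]
contact_force: [-0.1, 0.1, -0.6]
grip_width: 36.6
finger_force: 0.0
```

>>> jog_arm:
  dp:
    - [-0.0435, 0.037, 0]
    - [-0.0435, 0.037, 0]
    - [-0.0435, 0.037, 0]
    - [-0.0435, 0.037, 0]
    - [-0.0435, 0.037, 0]
    - [-0.0435, 0.037, 0]
    - [-0.0435, 0.037, 0]
    - [-0.0435, 0.037, 0]
    - [-0.0435, 0.037, 0]
    - [-0.0435, 0.037, 0]
  twist: [0, 0, 0, 0, 0, 0, 0, 0, 0, 0]

```text
time: 2.9
tool_pos: [629.3, 75.5, 256.8]
tcp_rot: [3.141, -0.0, 1.661]
contact_force: [0.9, 0.5, 0.1]
grip_width: 28.4
finger_force: 0.0
```

```bash
cat > w.py <<'E'
from h import *
import sys
n=sys.argv[1]
P=bot.camera_params("wrist");cv2.imwrite(f"pics/{n}.png",bot.capture("wrist"))
o=bot.get_obs();print(o["time"],np.round(o["tool_pos"],1),np.round(o["tcp_rot"],3),o["grip_width"])
print("knob pred",proj(P,np.array([629.2,76.9,123])).round(1))
for l in("bolt_knob","top_drawer_bar"):
    for q in bot.find_in("wrist",l)[:2]: print(l,round(q["confidence"],2),np.round(q["bbox"],1))
import pickle;pickle.dump({k:P[k] for k in P},open(f"{n}.pkl","wb"))
E
python3 w.py w1
```

```text
2.95 [633.1  69.6 255.5] [3.140e+00 3.000e-03 1.657e+00] 27.931615241745366
knob pred [322.  231.2]
bolt_knob 0.76 [324.4 216.1  25.9  50.4]
top_drawer_bar 0.81 [248.8 202.7 271.1  76.7]
```

View pics/w1.png

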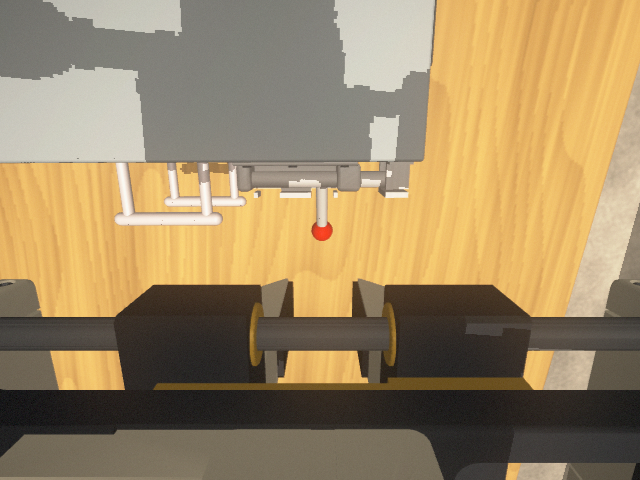

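The knob shows at wrist pixel (322,231), exactly as predicted, and the unit's edge is level at row 161, so the yaw is right. I'll settle and descend partway.

>>> jog_arm:
  dp:
    - [0, 0, 0]
    - [0, 0, 0.02]
    - [0, 0, 0.03]
    - [0, 0, 0.03]
    - [0, 0, 0]
    - [0, 0, 0]
    - [0, 0, 0]
  twist: [0, 0, 0, 0, 0, 0, 0]

```text
time: 3.92
tool_pos: [628.8, 77.4, 178.6]
tcp_rot: [3.138, 0.0, 1.662]
contact_force: [0.0, 1.3, 0.5]
grip_width: 28.0
finger_force: 0.0
```

```bash
python3 w.py w2
python3 - <<'E'
import pickle
from h import *
def red(f):
    a=cv2.cvtColor(cv2.imread(f),cv2.COLOR_BGR2HSV);m=((a[...,0]<8)|(a[...,0]>172))&(a[...,1]>170)&(a[...,2]>90)
    n,l,s,c=cv2.connectedComponentsWithStats(m.astype(np.uint8));i=1+s[1:,4].argmax();print(s[i],c[i]);return s[i][:2]+s[i][2:4]/2-.5
o=[(pickle.load(open(f"{n}.pkl","rb")),red(f"pics/{n}.png")) for n in("w1","w2")];print(tri(o))
P,p=o[1];c,d=ray(P,p);print(c+d*(119-c[2])/d[2])
ob=bot.get_obs();psi=ob["tcp_rot"][2];X=tri(o)[0];e=(X-ob["tool_pos"])[:2]
print("tool xy err",e@[np.cos(psi),np.sin(psi)],e@[np.sin(psi),-np.cos(psi)],ob["tool_pos"])
E
```

```text
3.975 [628.6  77.2 178.3] [3.139 0.    1.662] 28.101344997663947
knob pred [322.2 262.8]
bolt_knob 0.72 [323.  241.4  34.   72.5]
top_drawer_bar 0.86 [219.6 224.8 383.9 101.6]
[312 223  20  18 255] [321.59215686 231.82745098]
[308 251  28  24 447] [321.53467562 263.60402685]
(array([628.92666235,  75.38420953, 117.96519831]), [array([-0.,  0.]), array([ 0., -0.])])
[628.89209764  75.72758422 119.        ]
tool xy err -1.674567159930522 0.346757411831088 [628.42943941  77.02042015 177.72901429]
```

>>> jog_arm:
  dp:
    - [-0.0015, 0, 0.02]
    - [0, 0, 0.03]
    - [0, 0, 0.02]
    - [0, 0, 0.008]
    - [0, 0, 0]
    - [0, 0, 0]
  twist: [0, 0, 0, 0, 0, 0]

```text
time: 4.82
tool_pos: [628.9, 75.5, 99.9]
tcp_rot: [3.14, 0.0, 1.662]
contact_force: [-0.4, 0.4, 0.1]
grip_width: 27.8
finger_force: 0.0
```

>>> jog_arm:
  dp:
    - [0, 0, 0]
    - [0, 0, 0]
    - [0, 0, 0]
    - [0, 0, 0]
    - [0, 0, 0]
  twist: [0, 0, 0, 0, 0]
  jaw: 0.012

```text
time: 5.45
tool_pos: [628.6, 75.5, 99.2]
tcp_rot: [3.14, -0.0, 1.662]
contact_force: [0.2, 0.7, 4.2]
grip_width: 16.0
finger_force: 30.0
```

>>> jog_arm:
  dp:
    - [-0.0043, 0, -0.0095]
    - [-0.0023, 0, -0.01]
    - [0, 0, -0.0105]
    - [0.0018, 0, -0.01]
    - [0.0038, 0, -0.01]
    - [0.0024, 0, -0.0044]
    - [0, 0, 0]
    - [0, 0, 0]
  twist: [0, 0, 0, 0, 0, 0, 0, 0]

```text
time: 6.45
tool_pos: [628.6, 76.5, 153.3]
tcp_rot: [3.14, 0.001, 1.662]
contact_force: [1.0, -4.1, 0.7]
grip_width: 15.4
finger_force: 30.0
```

```bash
python3 w.py w3
```

```text
6.5 [628.6  76.4 153.3] [3.140e+00 1.000e-03 1.661e+00] 15.975048233771053
knob pred [322.9 275.6]
bolt_knob 0.79 [322.1 263.   43.5 110.8]
top_drawer_bar 0.97 [213.9 248.  427.8 136.4]
top_drawer_bar 0.21 [324.8 261.6  43.1 110.1]
```

View pics/w3.png

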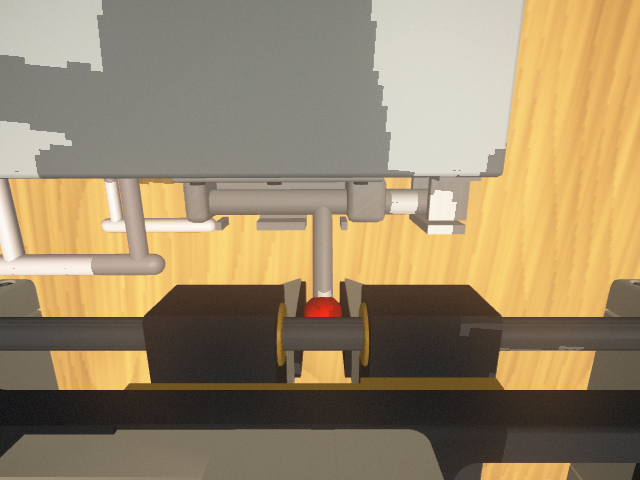

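The knob, at (323,310), is held between the pads and lifted with the stem raised. Now I slide the bolt 40 mm along unit +y (tool -y).

>>> jog_arm:
  dp:
    - [0, -0.005, 0]
    - [0, -0.01, 0]
    - [0, -0.01, 0]
    - [0, -0.01, 0]
    - [0, -0.005, 0]
    - [0, 0, 0]
    - [0, 0, 0]
    - [0, 0, 0]
  twist: [0, 0, 0, 0, 0, 0, 0, 0]

```text
time: 7.6
tool_pos: [588.7, 72.7, 153.3]
tcp_rot: [3.141, 0.001, 1.661]
contact_force: [1.3, -5.9, 0.1]
grip_width: 16.1
finger_force: 30.0
```

```bash
python3 w.py w4
```

```text
7.65 [588.7  72.7 153.3] [3.141e+00 1.000e-03 1.661e+00] 15.743685913790232
knob pred [393.9 275.4]
bolt_knob 0.63 [322.9 260.6  44.2 109.1]
top_drawer_bar 0.83 [277.5 245.8 406.  142.2]
top_drawer_bar 0.71 [320.2 162.  639.5 317.6]
```

View pics/w4.png

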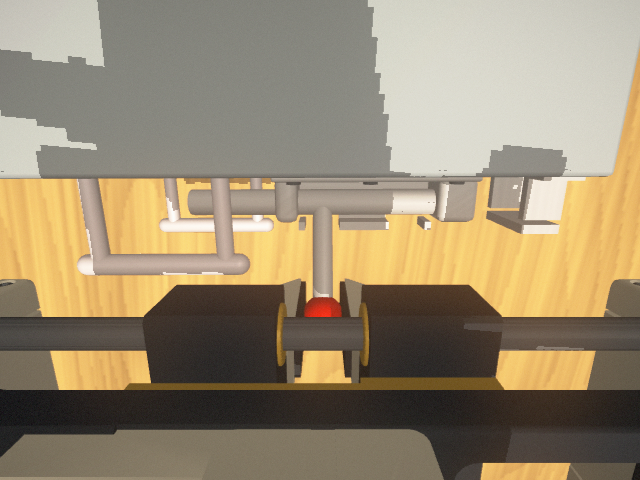

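The bolt end (column 437) is well clear of the keeper (column 490). Next I lower along the arc to about 0.1 rad.

>>> jog_arm:
  dp:
    - [-0.0024, 0, 0.0044]
    - [-0.0038, 0, 0.01]
    - [-0.0018, 0, 0.01]
    - [0, 0, 0.0105]
    - [0.0023, 0, 0.01]
    - [0.002, 0, 0.005]
    - [0, 0, 0]
    - [0, 0, 0]
  twist: [0, 0, 0, 0, 0, 0, 0, 0]

```text
time: 8.75
tool_pos: [588.8, 69.5, 103.5]
tcp_rot: [3.141, 0.0, 1.662]
contact_force: [2.6, 1.3, 1.6]
grip_width: 15.9
finger_force: 30.0
```

>>> jog_arm:
  dp:
    - [0, 0, 0]
    - [0, 0, 0]
    - [0, 0, 0]
    - [0, 0, 0]
  twist: [0, 0, 0, 0]
  jaw: 0.028

```text
time: 9.25
tool_pos: [588.4, 69.5, 103.1]
tcp_rot: [-3.141, -0.0, 1.662]
contact_force: [1.1, 0.2, 0.5]
grip_width: 28.0
finger_force: 0.0
```

>>> jog_arm:
  dp:
    - [0, 0, -0.02]
    - [0, 0, -0.04]
    - [0, 0, -0.04]
    - [0, 0, -0.03]
    - [0, 0, 0]
    - [0, 0, 0]
    - [0, 0, 0]
  twist: [0, 0, 0, 0, 0, 0, 0]

```text
time: 10.12
tool_pos: [587.9, 69.5, 231.6]
tcp_rot: [-3.139, -0.0, 1.662]
contact_force: [-0.4, -0.8, -0.4]
grip_width: 28.1
finger_force: 0.0
```

```bash
python3 w.py w5;python3 - <<'E'
import pickle
from h import *
P=pickle.load(open("w5.pkl","rb"))
a=cv2.cvtColor(cv2.imread("pics/w5.png"),cv2.COLOR_BGR2HSV);m=((a[...,0]<8)|(a[...,0]>172))&(a[...,1]>170)&(a[...,2]>90)
n,l,s,c=cv2.connectedComponentsWithStats(m.astype(np.uint8));i=1+s[1:,4].argmax();p=s[i][:2]+s[i][2:4]/2-.5
print(s[i],p);c,d=ray(P,p)
for z in(119,125,170):print(c+d*(z-c[2])/d[2])
E
```

```text
10.175 [588.   69.5 231.8] [-3.139 -0.     1.662] 28.04566397015228
knob pred [376.5 236.1]
bolt_knob 0.63 [325.6 219.6  27.6  60.9]
top_drawer_bar 0.78 [223.2 203.7 413.7  88.4]
top_drawer_bar 0.16 [325.2 217.9  19.3  60.9]
[314 228  22  20 304] [324.5 237.5]
[589.47251874  71.06095258 119.        ]
[589.31385271  72.59621523 125.        ]
[588.12385747  84.1106851  170.        ]
```

View pics/w5.png

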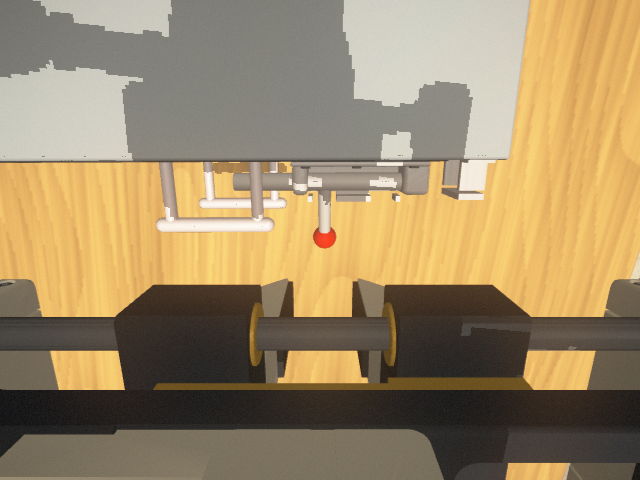

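The knob, at (324,237), sits where the withdrawn, dropped position predicts. The bar is at columns 157–274, row 225; in w4 it was at columns 79–249, row 264. I'll triangulate it from those two views.

Run:
```python
import pickle
from h import *
P5=pickle.load(open("w5.pkl","rb"));P4=pickle.load(open("w4.pkl","rb"))
X,e=tri([(P5,np.array([215.,225])),(P4,np.array([164.,264]))]);print(X,e)
c,d=ray(P5,(215,225));X=c+d*(152-c[2])/d[2];print(X)
o=bot.get_obs();psi=o["tcp_rot"][2];e=(X-o["tool_pos"]);print(o["tool_pos"],"tool dx,dy",e[:2]@[np.cos(psi),np.sin(psi)],e[:2]@[np.sin(psi),-np.cos(psi)])
```

```text
[511.58052126  80.88066827 147.85110237] [array([-0.7, -0.8]), array([1. , 1.1])]
[513.24848504  81.39896517 152.        ]
[588.29832904  69.53461803 232.27079903] tool dx,dy 18.618222319183904 -73.66548455398159
```

>>> jog_arm:
  dp:
    - [0.0095, -0.037, 0]
    - [0.0095, -0.037, 0]
  twist: [0, 0]

```text
time: 10.52
tool_pos: [512.1, 81.8, 232.4]
tcp_rot: [-3.14, -0.0, 1.661]
contact_force: [0.5, -0.0, 0.6]
grip_width: 27.6
finger_force: 0.0
```

>>> jog_arm:
  dp:
    - [0, 0, 0]
    - [0, 0, 0]
    - [0, 0, 0]
    - [0, 0, 0]
    - [0, 0, 0]
    - [0, 0, 0]
    - [0, 0, 0]
    - [0, 0, 0]
    - [0, 0, 0]
  twist: [10, 10, 10, 10, 10, 10, 10, 10, 10]

```text
time: 11.65
tool_pos: [513.1, 81.8, 232.8]
tcp_rot: [-3.141, 0.001, 0.085]
contact_force: [-0.4, -0.2, -0.3]
grip_width: 27.7
finger_force: 0.0
```

>>> jog_arm:
  dp:
    - [0, 0, 0]
    - [0, 0, 0]
    - [0, 0, 0.03]
    - [0, 0, 0]
    - [0, 0, 0]
  twist: [0, 0, 0, 0, 0]

```text
time: 12.28
tool_pos: [513.6, 81.8, 204.0]
tcp_rot: [-3.142, -0.001, 0.092]
contact_force: [0.6, 0.4, 1.0]
grip_width: 27.8
finger_force: 0.0
```

```bash
python3 w.py w6
```

```text
12.325 [513.8  81.8 204.3] [ 3.142e+00 -2.000e-03  9.200e-02] 28.09748964758612
knob pred [347.7  72.4]
bolt_knob 0.75 [323.4 140.8  82.7  30.6]
top_drawer_bar 0.64 [297.4 159.4 133.2 313.9]
```

View pics/w6.png

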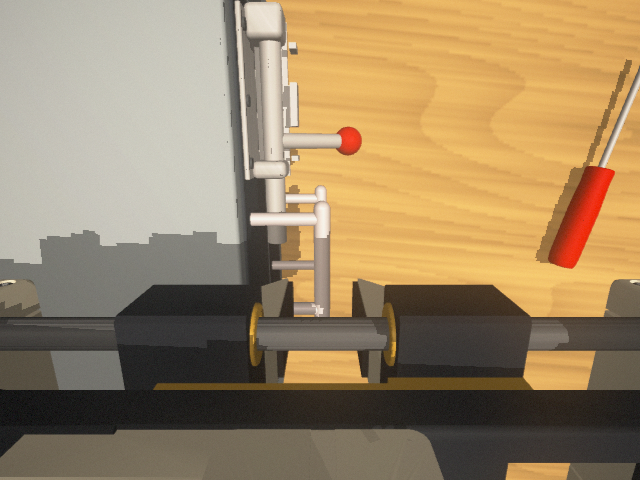

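The bar (column 322) is centred between the fingers, so I descend and grip.

>>> jog_arm:
  dp:
    - [0, 0, 0.02]
    - [0, 0, 0.03]
    - [0, 0, 0.015]
    - [0, 0, 0.006]
    - [0, 0, 0]
    - [0, 0, 0]
  twist: [0, 0, 0, 0, 0, 0]

```text
time: 13.18
tool_pos: [513.8, 81.8, 133.1]
tcp_rot: [3.142, -0.002, 0.091]
contact_force: [0.5, 0.6, -0.6]
grip_width: 28.1
finger_force: 0.0
```

>>> jog_arm:
  dp:
    - [0, 0, 0]
    - [0, 0, 0]
    - [0, 0, 0]
    - [0, 0, 0]
    - [0, 0, 0]
  twist: [0, 0, 0, 0, 0]
  jaw: 0.004

```text
time: 13.8
tool_pos: [513.3, 81.8, 132.5]
tcp_rot: [-3.141, -0.001, 0.091]
contact_force: [-1.5, 1.1, 3.4]
grip_width: 8.7
finger_force: 30.0
```

>>> jog_arm:
  dp:
    - [0, 0.01, 0]
    - [0, 0.01, 0]
    - [0, 0.01, 0]
    - [0, 0, 0]
    - [0, 0, 0]
  twist: [0, 0, 0, 0, 0]

```text
time: 14.42
tool_pos: [516.4, 50.1, 132.5]
tcp_rot: [3.14, -0.001, 0.09]
contact_force: [-1.0, -2.3, 5.2]
grip_width: 9.3
finger_force: 30.0
```

>>> jog_arm:
  dp:
    - [0, 0.01, 0]
    - [0, 0.02, 0]
    - [0, 0.02, 0]
    - [0, 0.02, 0]
    - [0, 0.02, 0]
    - [0, 0.02, 0]
    - [0, 0.01, 0]
    - [0, 0.004, 0]
    - [0, 0, 0]
    - [0, 0, 0]
  twist: [0, 0, 0, 0, 0, 0, 0, 0, 0, 0]

```text
time: 15.68
tool_pos: [527.9, -72.4, 132.5]
tcp_rot: [3.14, -0.002, 0.091]
contact_force: [4.1, -1.1, 5.4]
grip_width: 9.0
finger_force: 30.0
```

>>> jog_arm:
  dp:
    - [0, 0.002, 0]
    - [0, 0.002, 0]
    - [0, 0.002, 0]
    - [0, 0.001, 0]
    - [0, 0, 0]
    - [0, 0, 0]
  twist: [0, 0, 0, 0, 0, 0]

```text
time: 16.42
tool_pos: [528.1, -75.8, 132.5]
tcp_rot: [-3.137, -0.001, 0.091]
contact_force: [5.3, 10.6, 7.1]
grip_width: 9.2
finger_force: 30.0
```

>>> jog_arm:
  dp:
    - [0, 0.002, 0]
    - [0, 0.002, 0]
    - [0, 0, 0]
    - [0, 0, 0]
  twist: [0, 0, 0, 0]

```text
time: 16.92
tool_pos: [528.1, -75.9, 132.4]
tcp_rot: [-3.131, -0.001, 0.091]
contact_force: [4.6, 26.4, 10.6]
grip_width: 8.8
finger_force: 30.0
```

The force climbs with no further travel, so the drawer is at its stop. I'll relax, release and rise.

>>> jog_arm:
  dp:
    - [0, -0.002, 0]
    - [0, -0.002, 0]
    - [0, 0, 0]
  twist: [0, 0, 0]

```text
time: 17.3
tool_pos: [528.1, -75.8, 132.4]
tcp_rot: [-3.138, -0.001, 0.092]
contact_force: [5.7, 11.3, 8.0]
grip_width: 8.9
finger_force: 30.0
```

>>> jog_arm:
  dp:
    - [0, 0, 0]
    - [0, 0, 0]
    - [0, 0, 0]
    - [0, 0, 0]
  twist: [0, 0, 0, 0]
  jaw: 0.03

```text
time: 17.8
tool_pos: [527.4, -78.7, 131.9]
tcp_rot: [-3.141, 0.001, 0.091]
contact_force: [0.9, 0.6, -0.2]
grip_width: 29.9
finger_force: 0.0
```

>>> jog_arm:
  dp:
    - [0, 0, -0.02]
    - [0, 0, -0.03]
    - [0, 0, -0.04]
    - [0, 0, -0.04]
    - [0, 0, 0]
    - [0, 0, 0]
  twist: [0, 0, 0, 0, 0, 0]

```text
time: 18.55
tool_pos: [527.2, -78.6, 261.3]
tcp_rot: [-3.141, 0.001, 0.091]
contact_force: [-0.0, -0.5, 0.3]
grip_width: 30.2
finger_force: 0.0
```

Run:
```python
from h import *
cv2.imwrite("pics/s9.png",bot.capture("scene"));a=bot.capture("wrist")
b=cv2.resize(cv2.imread("pics/s9.png")[90:330,250:540],(580,480));cv2.imwrite("pics/fin.png",cv2.resize(np.hstack([b,cv2.resize(a,(580,480))]),(800,331)))
```

```text
(no output)
```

View pics/fin.png

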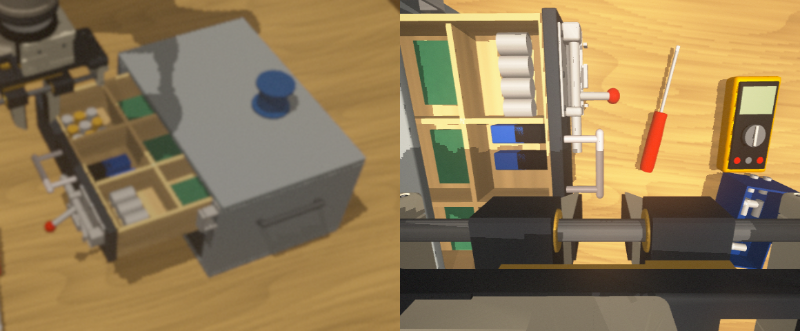

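The top drawer is fully out and the handle is down in the open notch. The lower drawer is shut, the surroundings are untouched, and the robot is clear.

```bash
python3 -c "
from plant import bot
print(bot.close_job())"
```

```text
the job is handed in; nothing more can be done
None
```

The bolt is withdrawn with its handle down in the open notch, the top drawer is out at its stop, the lower drawer is shut, nothing else was disturbed as far as the last pictures show, and the job was handed in at about 19 s; no verdict came back.

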